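Seat the railing-post cover rose on its pin

ROBOT

A 6-joint arm with a two-finger parallel gripper is mounted at the origin on the work surface. World frame = base frame: x ahead of the robot, y to its left, z up, the work surface at z = 0. Lengths are in m, angles in rad, forces in N, time in s.
With the tool pointing down it reaches from about 0.35 to 0.975 m from the base axis. Payload 7.1 kg.
Tool frame: the origin (TCP) lies midway between the tips of the shut fingers; the grasp point (between the pads) lies 19 mm behind it; z points along the fingers, y is the line along which they close (so a half turn about z gives the same grasp; the last joint's range is limited). The gripper opens to 88 mm and grips with 3 to 60 N. Pads are 20 mm wide; open, the fingers measure 115 mm over their backs; the gripper's body (75 mm by 178 mm) begins 61 mm behind the grasp point.
Start: joints at [-1.14, 0.423, 1.63, -0, 1.089, -0.019], TCP at [0.272, -0.563, 0.223] pointing down, gripper open.
Joint ranges: [-3, 3], [-0.9, 2.11], [0.09, 2.58], [-1.31, 4.45], [0.11, 2.69], [-2.54, 2.54]. Speed limits (rad/s): [2.39, 2.39, 3.01, 3.14, 3.14, 3.14].

INTERFACE

Orientations are given as a unit quaternion [w, x, y, z].
In Python, from station import move_pose, movel, movej, command_gripper, wait, inverse_kinematics, read_camera, camera_info, MotionError, job_done, get_time, get_joint_pos, get_qvel, get_effort, get_tcp_pos, get_ee_rot, get_ft_force, get_ft_torque, get_grip_width, get_finger_force gives the robot as it stands. Calls block until the motion is done:
- move_pose(position, orientation): joint-space move of the TCP to a pose.
- movel(position, frame=None, v=0.15, until_force=None): straight line of the TCP; frame=None keeps the orientation; v is the mean speed in m/s. With until_force (N) it stops when the force on the tool has changed by that much, and returns True; else False.
- movej(angles): joint-space move.
- command_gripper(opening): opening from 0.0 (shut) to 1.0 (fully open); the grip force is fixed at half the most; returns when the fingers have stopped.
- wait(seconds).
- inverse_kinematics(position, orientation): joint angles nearest the present ones, or None.
- read_camera(name): name is "side" or "top" or "wrist"; returns the picture (400x640x3 uint8, red, green, blue); there is no depth.
- camera_info(name): a dict with "intrinsics" (3x3 intrinsics, pixels), "T" (4x4, takes a point from camera to world coordinates); the wrist camera has in their place "tool_from_camera" (4x4, takes a point from camera to tool coordinates, whose origin is the TCP and whose axes are the flange's). Camera axes: x right, y up, looking along -z (the intrinsics and any distortion apply to the point x, -y, -z); pixel columns grow to the right and rows downward; lengths in m; the calibration is good to about 2 mm. The wrist camera is an equidistant fisheye: a pixel r from the principal point sees the ray r / f radians off the axis. A picture is of the moment at which its call begins: read the wrist's pose just before it. camera_info takes no time and is no camera call.
A pose or a line that the arm cannot do raises MotionError and nothing moves.
- job_done(): hands the job in; it is judged then, once.
Readings, each from a call of its own:
- get_time(): time.
- get_joint_pos(): joint angles.
- get_qvel(): joint speeds.
- get_effort(): joint torques, N m.
- get_tcp_pos(): TCP position.
- get_ee_rot(): TCP orientation.
- get_ft_force(): force on the tool from outside, world axes, zero at the start.
- get_ft_torque(): the same for the moment, N m.
- get_grip_width(): opening from 0.0 (shut) to 1.0 (fully open).
- get_finger_force(): force on a finger pad.
Only numpy, scipy, OpenCV 4.12 (cv2) and the standard library are available. Lean on these libraries where they do the work, as an engineer would, in place of code of your own. Each camera call takes 0.05 s, during which the arm holds its last target. There are 200 camera calls.

TASK

Fit the cover rose of the railing post: with a fingertip, turn the round brass rose on its post until the notch in its rim lines up with the red locating pin, then press it down until it is fully home over the pin. Only push and press it, do not lift the rose or pick anything up, and leave everything else on the table where it is. Finish clear of everything.

Things in the scene. Friction and masses are not known exactly. Their poses are not given: they have to be found in the camera images.
- fixture: Fixed work board of plywood, 200 x 200 x 18 mm, with a dark round iron flange (170 mm across, top face 26 mm above the table) and in its middle an upright steel post stub 30 mm across whose top is 63 mm above the table. Origin on the table under the post's axis, z up; its x axis points along the locating pin, away from the post. Board and flange do not move.
- pin (a point): Red locating pin fixed to the flange: a round 8 mm bar lying radially, its ends 48 and 80 mm from the post's axis, so that its outer 22 mm show beyond the rose's rim. This point is on the pin's top, 34 mm above the table and 52 mm from the post's axis.
- notch (a point): Notch cut right through the rose's rim: 12 mm wide, open to the outside, from 46 mm out from the axis to the rim. This point is the notch's middle, level with the rose's flat top face, 52 mm from the axis. When the notch is in line it is straight above pin.
- rose_center (a point): Centre of the brass cover rose, on the post's axis, level with the rose's flat top face. The rose is a disc 116 mm across and 8 mm thick with two raised ribs on top. At the start its top face is 44.5 mm above the table (underside 2.5 mm above the pin's top); fully home it is 34.5 mm above the table, about flush with the pin's top.
- rib_left (a point): One of the two raised ribs on the rose, 90 degrees counter-clockwise (seen from above) from the notch: a bar lying radially, 10 mm wide, 26 mm long (26 to 52 mm from the axis), standing 13 mm above the flat top face. This point is mid-length, about on its top, 39 mm from the axis. Pushing a rib sideways with a fingertip turns the rose.
- rib_right (a point): The other, same rib, 90 degrees clockwise (seen from above) from the notch.
- rose_turn (a joint): Turn of the rose about the post, rad, growing counter-clockwise seen from above; 0 (or any full turn) is the notch exactly in line with the pin. It can be turned endlessly either way; it takes about 0.06 N m (1.5 N on a rib) and stops where it is left. The notch clears the pin within about 0.035 rad either way.
- rose_depth (a joint): How far the rose has been pressed down its post, m: 0 at the start, 0.010 fully home, negative if lifted. A rubber grip ring holds it wherever it is left; about 7 N presses it down, anywhere on its flat top. Unless the notch is in line, the rim lands on the pin after 2.5 mm and goes no further.
- finial: Loose brass finial (turned knob), 32 mm across and 34 mm high, standing on a corner of the work board; not needed now. Origin under its centre.
- toolbox: Blue plastic toolbox, 346 x 176 x 147 mm with a handle up to 180 mm. Origin under its centre.
- dispenser: Clear acrylic tape dispenser with a roll, 150 x 55 x 90 mm. Origin under its centre.
- square: Aluminium square lying flat, blade 200 mm, stock 130 mm, up to 12 mm thick. Origin under the corner.
- vase: White ceramic vase of pencils, 84 mm across, 108 mm high, pencils up to 170 mm. Origin under its centre.
- clamp: Steel spring clamp with orange grips, lying flat, about 125 x 60 x 24 mm. Origin under its pivot.
- screwdriver: Red-handled screwdriver lying flat, about 200 mm long.

How it is judged:
By the outcome, as a careful person would: the job done as asked, in the order asked, and still so for the second after the job is handed in, with the robot touching nothing.
It also fails if it takes over 48 s, if anything falls off the work surface, if the arm or the gripper's body presses on something with over 40 N, if the wrist force passes 120 N, or if a joint passes its speed limit or range.

## Working session

There is one attempt and no reset: what is moved stays moved. The work goes in short steps, each a Python script; the robot and the scene stay as the last script left them, time stands still between calls to the robot, and variables do not carry over. Pictures are saved under pics/ and viewed, at most 10 in all, crops included, and the job is handed in when it is done.

```bash
mkdir -p pics
python3 - <<'E'
from station import *
import cv2
for n in("top","side"):
    cv2.imwrite(f"pics/{n}0.png",read_camera(n)[:,:,::-1]); i=camera_info(n); print(n,i)
print(camera_info("wrist"),get_time(),get_ee_rot())
E
```

```text
top {'intrinsics': array([[366.26646332,   0.        , 318.03326685],
       [  0.        , 366.26646332, 193.65565575],
       [  0.        ,   0.        ,   1.        ]]), 'T': array([[-0.12811858,  0.9677771 , -0.21677896,  0.32817217],
       [-0.99175747, -0.12538646,  0.0263698 ,  0.02768309],
       [-0.00166105,  0.21837061,  0.9758645 ,  1.12961842],
       [ 0.        ,  0.        ,  0.        ,  1.        ]])}
side {'intrinsics': array([[456.30514417,   0.        , 320.26564227],
       [  0.        , 456.30514417, 199.8324098 ],
       [  0.        ,   0.        ,   1.        ]]), 'T': array([[-0.91380249, -0.28287366,  0.29145755,  1.07059764],
       [ 0.40605017, -0.61965813,  0.67167482,  1.23688788],
       [-0.00939508,  0.73212451,  0.68110604,  1.28493748],
       [ 0.        ,  0.        ,  0.        ,  1.        ]])}
{'intrinsics': array([[309.70691629,   0.        , 320.00423925],
       [  0.        , 309.70691629, 199.44667654],
       [  0.        ,   0.        ,   1.        ]]), 'tool_from_camera': array([[ 6.55927282e-04,  9.59858583e-01,  2.80483637e-01,
         7.73049925e-02],
       [ 9.99999490e-01, -4.14121184e-04, -9.21369880e-04,
         2.41457060e-04],
       [-7.68230572e-04,  2.80484098e-01, -9.59858365e-01,
        -1.62080358e-01],
       [ 0.00000000e+00,  0.00000000e+00,  0.00000000e+00,
         1.00000000e+00]])} 0.1 [-6.80181110e-04  9.74813641e-01  2.23019902e-01 -1.64374726e-04]
```

View pics/top0.png

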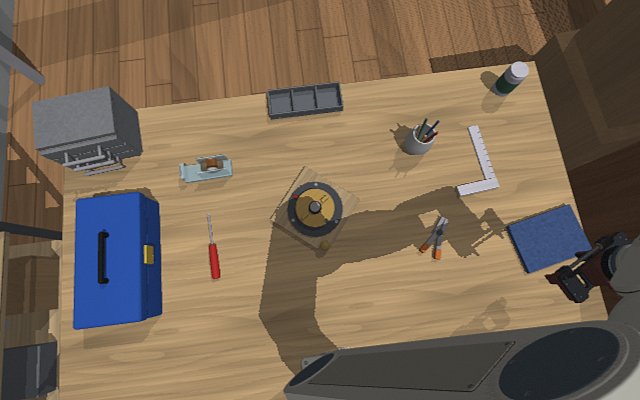

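View pics/side0.png

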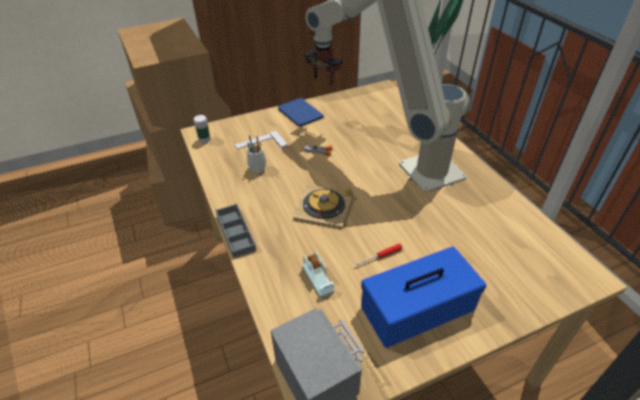

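The top view shows the rose at about (315,207), with the finial at (325,246). Next I'll bring the wrist camera over the rose.

```bash
cat > h.py <<'E'
from station import *
import numpy as np, cv2
from scipy.spatial.transform import Rotation as R
def down(yaw): # tool z down, tool x axis at yaw in world
    q=(R.from_euler('z',yaw)*R.from_euler('x',np.pi)).as_quat(); return [q[3],*q[:3]]
def rays(name,px,T=None):
    i=camera_info(name);K=i["intrinsics"]; px=np.atleast_2d(np.asarray(px,float))
    u=(px[:,0]-K[0,2])/K[0,0]; v=(px[:,1]-K[1,2])/K[1,1]
    if name=="wrist":
        r=np.hypot(u,v)+1e-12; d=np.c_[u/r*np.sin(r),-v/r*np.sin(r),-np.cos(r)]
    else: T=i["T"]; d=np.c_[u,-v,-np.ones_like(u)]
    return T[:3,3], d@T[:3,:3].T
def wristT():
    q=get_ee_rot(); M=np.eye(4); M[:3,:3]=R.from_quat([*q[1:],q[0]]).as_matrix(); M[:3,3]=get_tcp_pos()
    return M@camera_info("wrist")["tool_from_camera"]
def onz(name,px,z,T=None):
    o,d=rays(name,px,T); return o+d*((z-o[2])/d[:,2])[:,None]
def proj(P,T,name="wrist"):
    K=camera_info(name)["intrinsics"]; c=(np.atleast_2d(P)-T[:3,3])@T[:3,:3]
    x,y,z=c[:,0],-c[:,1],-c[:,2]; rr=np.hypot(x,y)+1e-12; th=np.arctan2(rr,z)
    return np.c_[K[0,0]*th*x/rr+K[0,2],K[1,1]*th*y/rr+K[1,2]]
def unwarp(img,T,c,z,half=.1,n=600): # bird's view at height z; up=+x, left=+y
    a=np.linspace(half,-half,n); X,Y=np.meshgrid(c[0]+a,c[1]+a,indexing='ij')
    p=proj(np.c_[X.ravel(),Y.ravel(),np.full(n*n,z)],T).astype(np.float32)
    return cv2.remap(img,p[:,0].reshape(n,n),p[:,1].reshape(n,n),cv2.INTER_LINEAR)
E
python3 - <<'E'
from h import *
c=onz("top",[315,207],.06)[0]; print(c, onz("side",[324,200],.06), onz("top",[325,246],.04))
yaw=np.arctan2(c[1],c[0])+np.pi
# camera is on tool +x side: try tool x toward base; aim the camera axis at the rose
x=np.array([np.cos(yaw),np.sin(yaw)])
p=[*(c[:2]-.02*x),.19]
for y in (yaw,yaw+np.pi):
    print(y,inverse_kinematics(p,down(y)))
command_gripper(0.0)
try: move_pose(p,down(yaw))
except MotionError as e:
    print(e); x=-x; move_pose([*(c[:2]-.02*x),.19],down(yaw+np.pi))
T=wristT(); im=read_camera("wrist"); np.savez("w1.npz",T=T,im=im)
print(get_time(),get_joint_pos(),get_tcp_pos(),T[:3,3])
cv2.imwrite("pics/w1.png",im[:,:,::-1])
E
```

```text
[0.52667814 0.01290964 0.06      ] [[0.53343469 0.03590743 0.06      ]] [[ 0.4104356  -0.00186943  0.04      ]]
3.1660991934218012 [ 0.00274328  0.35135227  1.82986628  0.          0.96037411 -1.59255958]
6.307691847011594 [ 2.74328307e-03  3.51352267e-01  1.82986628e+00 -4.44089210e-16
  9.60374106e-01  1.54903307e+00]
3.775 [ 1.54638808e-03  3.51382075e-01  1.82967697e+00 -1.37442382e-04
  9.60354553e-01 -1.59231017e+00] [0.54681349 0.01271073 0.19005052] [0.47093687 0.01109853 0.35212251]
```

View pics/w1.png

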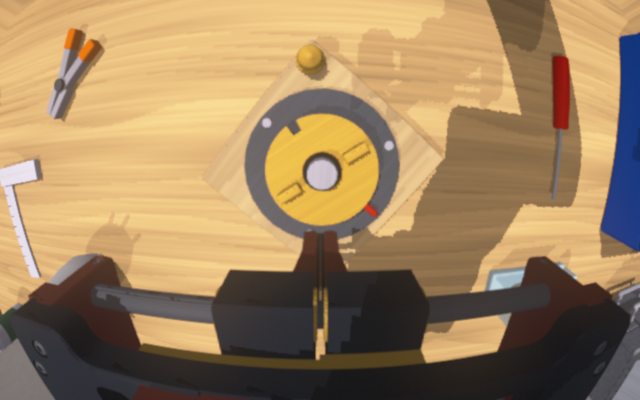

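The wrist view shows the rose centred at about (322,172), its notch at (293,127), the ribs at (357,153) and (291,192), the red pin at (371,210), and the finial at (310,57). Now I'll measure these.

```bash
cat >> h.py <<'E'
def measure(im,T,ztop,c0=(.527,.013),verbose=True):
    hsv=cv2.cvtColor(im,cv2.COLOR_RGB2HSV)
    ys,xs=np.mgrid[0:400,0:640]
    # rose rim: yellow, largest component's hull
    m=cv2.inRange(hsv,(15,130,90),(32,255,255)); m=cv2.morphologyEx(m,cv2.MORPH_OPEN,np.ones((3,3)))
    cs=cv2.findContours(m,cv2.RETR_EXTERNAL,cv2.CHAIN_APPROX_NONE)[0]
    px=proj([*c0,ztop],T)[0]
    cs=[k for k in cs if len(k)>60 and abs(k.mean((0,1))-px).max()<50]
    k=max(cs,key=cv2.contourArea)[:,0].astype(float)
    P=onz("wrist",k,ztop,T)[:,:2]
    c=P.mean(0); 
    from scipy.optimize import least_squares
    f=least_squares(lambda p:np.hypot(*(P-p[:2]).T)-p[2],[*c,.058],loss="soft_l1",f_scale=.001).x
    d=P-f[:2]; r=np.hypot(*d.T); n=d[(r<f[2]-.004)]
    na=np.arctan2(n[:,1].mean(),n[:,0].mean()) if len(n) else None
    # red pin
    rm=(cv2.inRange(hsv,(0,170,120),(6,255,255))|cv2.inRange(hsv,(174,170,120),(180,255,255)))>0
    Q=onz("wrist",np.c_[xs[rm],ys[rm]],.032,T)[:,:2]; q=Q-f[:2]; rr=np.hypot(*q.T); s=(rr>.05)&(rr<.085)
    q=q[s]; pa=np.arctan2(q[:,1].mean(),q[:,0].mean())
    if verbose: print("center",f,"notch deg",None if na is None else np.degrees(na),"n",len(n),"pin deg",np.degrees(pa),"n",len(q),"rpin",rr[s].min(),rr[s].max())
    return f,na,pa
E
python3 - <<'E'
from h import *
d=np.load("w1.npz");im,T=d["im"],d["T"]
f,na,pa=measure(im,T,.0445)
u=unwarp(im,T,f[:2],.0445,.11,600); cv2.imwrite("pics/u1.png",u[:,:,::-1])
# iron flange centre check (z .026), post top (.063)
E
```

```text
center [0.53050292 0.01394856 0.057541  ] notch deg -147.3013090863736 n 19 pin deg 51.073492431670196 n 75 rpin 0.06316272905673577 0.07809589137412885
```

View pics/u1.png

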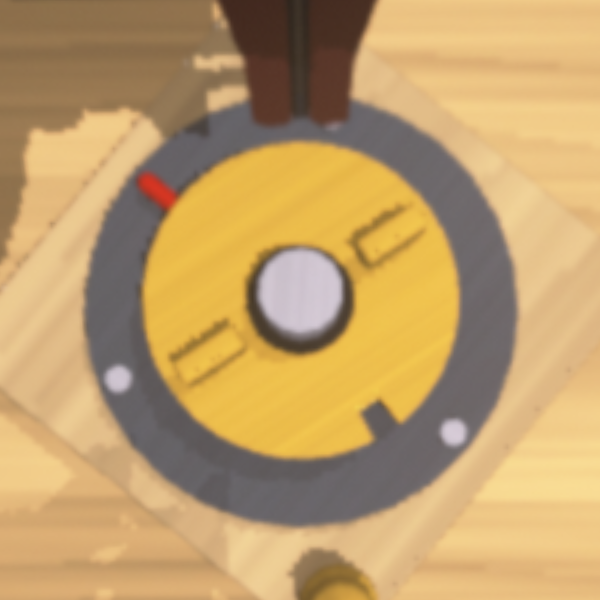

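```bash
cat >> h.py <<'E'
def tip(c,th,g,z,r=.039): # fingertip g ahead (ccw) of rib midline; tool x = ccw tangent
    u=np.array([np.cos(th),np.sin(th)]); t=np.array([-u[1],u[0]])
    return [*(np.array(c[:2])+r*u+g*t),z], down(th+np.pi/2)
def view(c,fn,ztop):
    move_pose([c[0]+.018,c[1],.19],down(3.166)); wait(.2)
    T=wristT(); im=read_camera("wrist"); np.savez(fn,T=T,im=im)
    return measure(im,T,ztop,c[:2])
E
python3 - <<'E'
from h import *
c=[.5305,.0139]; na=np.radians(-147.3); pa=np.radians(51.07)
th0=na+np.pi/2; G=.015
dth=(pa-na)-2*np.pi; print(np.degrees(dth))
p,q=tip(c,th0,G+.008,.10); move_pose(p,q); print(get_joint_pos(),get_time())
p,q=tip(c,th0,G+.008,.050); print("hit",movel(p,q,v=.08,until_force=6),get_tcp_pos())
f0=get_ft_force()
end=dth+np.radians(7); N=18
ok=True
for k,a in enumerate(np.linspace(0,end,N)):
    p,q=tip(c,th0+a,G,.050)
    movel(p,q,v=.035)
    F=get_ft_force()-f0
    if k%4==1: print(np.degrees(a).round(1),F.round(1))
    if np.linalg.norm(F)>20: print("force",F);break
p,q=tip(c,th0+a,G+.006,.050); movel(p,q,v=.05)
p[2]=.1; movel(p,q,v=.15)
f,na,pa=view(c,"w2.npz",.0445)
print(get_time(),"remaining deg",np.degrees((pa-na+np.pi)%(2*np.pi)-np.pi))
im=np.load("w2.npz")["im"];cv2.imwrite("pics/u2.png",unwarp(im,np.load("w2.npz")["T"],f[:2],.0445,.11,500)[:,:,::-1])
E
```

```text
-161.62999999999997
[-3.23321579e-02  5.13508147e-01  1.82711198e+00  1.95303388e-05
  8.00813271e-01  9.67352467e-01] 5.9667
hit False [ 0.57107452 -0.00648709  0.04995174]
-9.1 [ 1.4 -1.1 -0.2]
-45.5 [ 0.2 -0.7  0. ]
-81.9 [ 0.  -0.9  0.3]Traceback (most recent call last):
  File "<stdin>", line 12, in <module>
station.MotionError: the arm cannot follow that straight line within its joint ranges
```

The last joint reached its range limit partway. I'll back off, flip the tool half a turn and continue.

Run:
```python
from h import *
c=[.5305,.0139]; G=.015
print(get_joint_pos()[5],get_tcp_pos(),get_time())
th0=np.radians(-147.3)+np.pi/2; A=np.linspace(0,np.radians(-154.63),18)
t=get_tcp_pos()
k=int(np.argmin([np.linalg.norm(np.array(tip(c,th0+a,G,.05)[0])-t) for a in A])); print("k",k,np.degrees(A[k]))
p,q=tip(c,th0+A[k],G+.008,.05); movel(p,None,v=.05); p[2]=.1; movel(p,None,v=.15)
fl=lambda th:down(th-np.pi/2)
move_pose(p,fl(th0+A[k])); p[2]=.05; print("hit",movel(p,None,v=.08,until_force=6)); f0=get_ft_force()
for a in A[k:]:
    p,_=tip(c,th0+a,G,.05); movel(p,fl(th0+a),v=.035)
print((get_ft_force()-f0).round(1),get_joint_pos()[5])
p,_=tip(c,th0+a,G+.006,.050); movel(p,None,v=.05)
p[2]=.1; movel(p,None,v=.15)
f,na,pa=view(c,"w2.npz",.0445)
print(get_time(),"remaining deg",np.degrees((pa-na+np.pi)%(2*np.pi)-np.pi))
im=np.load("w2.npz")["im"];cv2.imwrite("pics/u2.png",unwarp(im,np.load("w2.npz")["T"],f[:2],.0445,.11,500)[:,:,::-1])
```

```text
2.5205105866420414 [ 0.50528195 -0.01936008  0.04999668] 10.5333
k 10 -90.95882352941176
hit False
[ 0.4 -0.7  1.2] 0.5720037358391046
center [0.53018468 0.01368982 0.05756834] notch deg 55.39796938134544 n 18 pin deg 51.35711768897589 n 129 rpin 0.05095075819095772 0.07855528907826707
20.3833 remaining deg -4.040851692369539
```

View pics/u2.png

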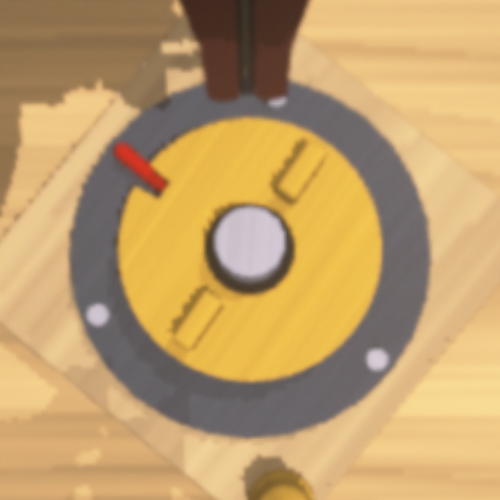

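The rose is now close: the notch is at about 55° and the pin at 51°. I'll take a closer look from directly over the pin's radial line, where parallax cancels.

```bash
cat >> h.py <<'E'
def close(c,fn,pa,z=.085,cam=True):
    e=np.array([np.cos(pa),np.sin(pa)])
    if cam:
        move_pose([*(np.array(c[:2])-.002*e),z],down(pa)); wait(.2)
        T=wristT(); im=read_camera("wrist"); np.savez(fn+".npz",T=T,im=im)
    else: d=np.load(fn+".npz");T,im=d["T"],d["im"]
    l=np.array([-e[1],e[0]]); out=[]
    for zz in (.0445,.033):   # radial up 30..90mm, lateral left +ccw, 8 px/mm
        r=np.linspace(.09,.03,480); s=np.linspace(.03,-.03,480); RR,SS=np.meshgrid(r,s,indexing='ij')
        P=np.c_[c[0]+RR.ravel()*e[0]+SS.ravel()*l[0],c[1]+RR.ravel()*e[1]+SS.ravel()*l[1],np.full(RR.size,zz)]
        p=proj(P,T).astype(np.float32); out.append(cv2.remap(im,p[:,0].reshape(480,480),p[:,1].reshape(480,480),cv2.INTER_LINEAR))
    o=np.hstack([x[:,60:420] for x in out]); cv2.imwrite("pics/"+fn+".png",o[:,:,::-1])
    # lateral profiles: notch edges (non-yellow) at z .0445, pin edges at .033
    lat=lambda j:(30-j*60/479)
    h0=cv2.cvtColor(out[0],cv2.COLOR_RGB2HSV); h1=cv2.cvtColor(out[1],cv2.COLOR_RGB2HSV)
    yel=cv2.inRange(h0,(15,110,80),(35,255,255)); red=cv2.inRange(h1,(0,150,90),(8,255,255))|cv2.inRange(h1,(172,150,90),(180,255,255))
    for rmm in (49,51,53,55):
        i=int((90-rmm)/60*479); j=np.where(yel[i]==0)[0]; j=j[(j>100)&(j<380)]
        if len(j): print("notch r",rmm,lat(j.min()).round(2),lat(j.max()).round(2),"mid",lat((j.min()+j.max())/2).round(2))
    for rmm in (50,54,62,66,70,74,78):
        i=int((90-rmm)/60*479); j=np.where(red[i]>0)[0]
        if len(j): print("pin r",rmm,lat(j.min()).round(2),lat(j.max()).round(2),"mid",lat((j.min()+j.max())/2).round(2))
    print("cam lateral mm",((T[:2,3]-c[:2])@l*1e3).round(2),get_time())
E
python3 - <<'E'
from h import *
close([.5303,.0138],"c1",np.radians(51.3))
E
```

```text
notch r 49 7.33 -1.32 mid 3.01
notch r 51 7.58 -1.94 mid 2.82
notch r 53 8.08 -2.07 mid 3.01
notch r 55 8.58 -1.94 mid 3.32
pin r 50 2.32 -1.44 mid 0.44
pin r 54 3.19 -1.44 mid 0.88
pin r 62 3.19 -4.32 mid -0.56
pin r 66 3.07 -4.2 mid -0.56
pin r 70 2.94 -4.2 mid -0.63
pin r 74 2.82 -4.45 mid -0.81
pin r 78 2.07 -3.57 mid -0.75
cam lateral mm -0.56 22.5917
```

View pics/c1.png

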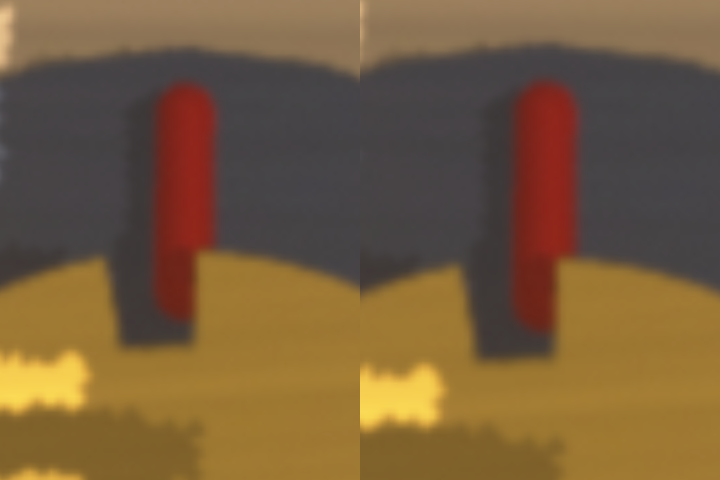

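The close view shows the notch's middle at +3.0 mm lateral and the pin at -0.6 mm. That leaves about 4° clockwise to go, so I'll nudge it and look again.

```bash
cat >> h.py <<'E'
def nudge(c,a_from,a_to):
    th0=np.radians(-57.3); G=.015; fl=lambda th:down(th-np.pi/2)
    p,_=tip(c,th0+a_from,G+.007,.09); move_pose(p,fl(th0+a_from)); p[2]=.05; print("hit",movel(p,None,v=.1,until_force=6))
    for a in (a_from,a_to):
        p,_=tip(c,th0+a,G,.05); movel(p,fl(th0+a),v=.02)
    p,_=tip(c,th0+a,G+.006,.05); movel(p,None,v=.05); p[2]=.085; movel(p,None,v=.15)
E
python3 - <<'E'
from h import *
nudge([.5305,.0139],np.radians(-154.63),np.radians(-158.63))
close([.5303,.0138],"c2",np.radians(51.3))
E
```

```text
hit False
notch r 49 4.2 -4.7 mid -0.25
notch r 51 4.2 -4.82 mid -0.31
notch r 53 4.32 -5.07 mid -0.38
notch r 55 4.82 -5.2 mid -0.19
pin r 50 2.32 -3.19 mid -0.44
pin r 54 3.19 -4.2 mid -0.5
pin r 62 3.07 -4.2 mid -0.56
pin r 66 3.07 -4.2 mid -0.56
pin r 70 2.94 -4.32 mid -0.69
pin r 74 2.94 -4.32 mid -0.69
pin r 78 2.19 -3.57 mid -0.69
cam lateral mm 0.5 25.4167
```

View pics/c2.png

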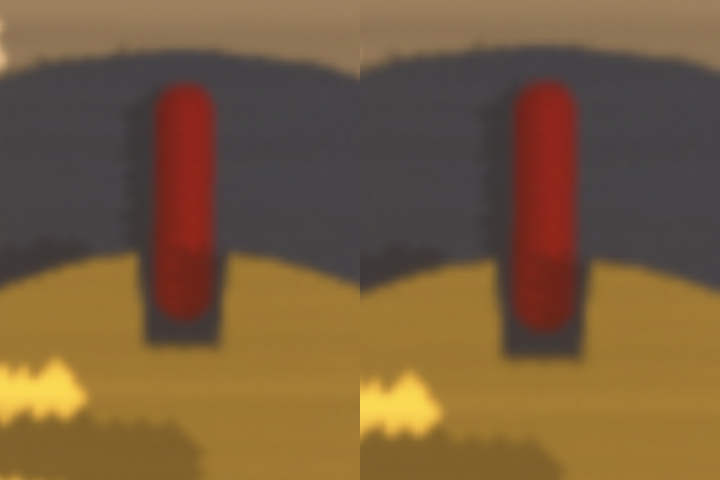

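The notch is centred over the pin to within 0.3°. Pressing down now.

Run:
```python
from h import *
c=np.array([.5303,.0138]); pa=np.radians(51.3); e=np.array([np.cos(pa),np.sin(pa)])
xy=c+.034*e
move_pose([*xy,.07],down(pa)); movel([*xy,.05],None,v=.08)
f0=get_ft_force()
print("stopped",movel([*xy,.030],None,v=.015,until_force=30),get_tcp_pos(),(get_ft_force()-f0).round(1))
wait(.2); print(get_tcp_pos(),(get_ft_force()-f0).round(1))
movel([*xy,.085],None,v=.08)
close(c,"c3",pa)
f,na,p2=view(c,"w3.npz",.0345)
```

```text
stopped True [0.55228648 0.04018539 0.03388468] [-5.6 -0.8 16.1]
[0.5522952  0.04017508 0.03397463] [-4.5 -0.3 16.4]
notch r 49 3.07 -4.82 mid -0.88
notch r 51 3.07 -5.32 mid -1.13
notch r 53 3.44 -5.57 mid -1.06
notch r 55 3.44 -5.7 mid -1.13
pin r 50 2.32 -3.57 mid -0.63
pin r 54 3.19 -4.45 mid -0.63
pin r 62 2.94 -4.32 mid -0.69
pin r 66 2.94 -4.2 mid -0.63
pin r 70 2.94 -4.45 mid -0.75
pin r 74 2.94 -4.32 mid -0.69
pin r 78 2.19 -3.7 mid -0.75
cam lateral mm -0.7 28.7667
center [0.53013453 0.01363281 0.05747107] notch deg 50.4410127813872 n 17 pin deg 51.056863026861876 n 146 rpin 0.05010276375805204 0.07843698289483512
```

View pics/c3.png

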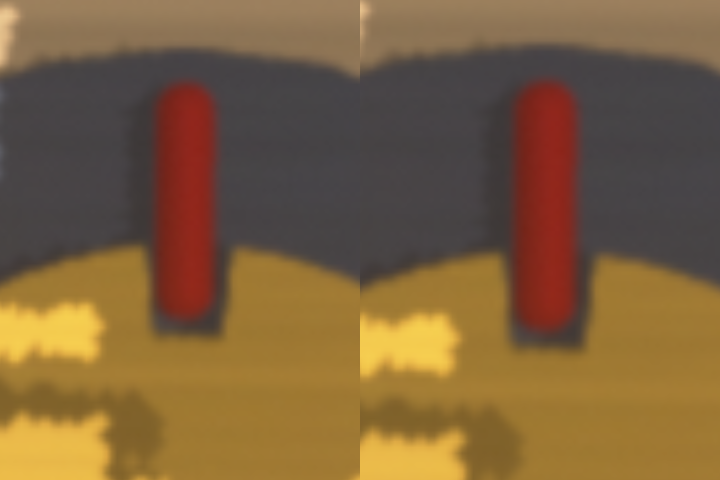

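```bash
python3 -c "
from station import *
print(get_time(),get_tcp_pos()); print(job_done())"
```

```text
30.975 [0.54825812 0.01381006 0.18988099]
the job is handed in; nothing more can be done
None
```

The rose's notch is lined up with the pin to within about 0.6° and the rose is pressed fully home; the arm finished clear, and I handed the job in at 31 s of the 48 s allowed.

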